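Block up the glass delivery crate from the gated bin

TASK

Pull the stiff slide gate of the block bin open 140 mm, until its edge stands over the partition, so that the wooden blocks are clear but the sharp offcuts beside them stay covered. Then lay a wooden block of the fitting length flat in every empty bay of the crate, so that no glass bar can shift; the block already lying on the table is to be used or put in the bin with the spare ones. Finally shut the gate fully, and leave the packed glass bars in their bays and the other things on the table alone.

Things in the scene. Friction and masses are not known exactly. Their poses are not given: they have to be found in the camera images.
- gate (a joint): stiff slide gate, a level steel plate 184 x 220 x 6 mm on top of the bin (46 to 52 mm above the table), covering both compartments when shut. Value = opening in m along the bin's -y: 0 shut, 0.14 = its +y edge stands over the middle of the partition, end of travel 0.19. Starts up to 20 mm ajar; about 8 N friction plus 25 N per m/s; stays where it is left
- gate_grip (a point): grip point of the gate's upright steel handle fin (80 mm along the bin's x, 14 mm thick along its y, top 88 mm above the table, with an 18 mm round wooden cap centred there): 26 mm above the plate, 78 mm above the table, 130 mm from the gate's +y edge; moves with the gate. Pinch it across the bin's y from above
- bin: fixed wooden bin 196 (x) x 236 (y) x 46 mm, 8 mm walls, guide rails 55 mm high along both long sides; origin on the table. Block compartment: bin x -90..90, y -24..112 mm, floor 6 mm above the table. Partition 12 mm thick at y = -30 mm. The compartment beyond it (y -108..-36 mm) holds sharp offcuts
- crate: fixed open delivery crate of dark wood, 56 (x) x 320 (y) x 30 mm, origin on the table under its centre; five bays in a row along its y, parted and closed at the ends by 6 mm walls 30 mm high; the long sides are only 14 mm high (8 mm thick), so that fingers can hold a piece across the crate's x above them
- bay1 (a point): centre of the inner floor (6 mm above the table) of bay 1 of the crate, a short bay, 48 mm along the crate's y, 40 mm along its x
- glass1: cast glass bar, 34 (x) x 42 (y) x 28 mm, packed in bay 1, origin at its centre; in some starts absent, and bay 1 is then a gap to be filled
- bay2 (a point): centre of the inner floor (6 mm above the table) of bay 2 of the crate, a long bay, 70 mm along the crate's y, 40 mm along its x
- glass2: cast glass bar, 34 (x) x 64 (y) x 28 mm, packed in bay 2, origin at its centre; in some starts absent, and bay 2 is then a gap to be filled
- bay3 (a point): centre of the inner floor (6 mm above the table) of bay 3 of the crate, a short bay, 48 mm along the crate's y, 40 mm along its x
- glass3: cast glass bar, 34 (x) x 42 (y) x 28 mm, packed in bay 3, origin at its centre; in some starts absent, and bay 3 is then a gap to be filled
- bay4 (a point): centre of the inner floor (6 mm above the table) of bay 4 of the crate, a long bay, 70 mm along the crate's y, 40 mm along its x
- glass4: cast glass bar, 34 (x) x 64 (y) x 28 mm, packed in bay 4, origin at its centre; in some starts absent, and bay 4 is then a gap to be filled
- bay5 (a point): centre of the inner floor (6 mm above the table) of bay 5 of the crate, a short bay, 48 mm along the crate's y, 40 mm along its x
- glass5: cast glass bar, 34 (x) x 42 (y) x 28 mm, packed in bay 5, origin at its centre; in some starts absent, and bay 5 is then a gap to be filled
- short1: short wooden blocking piece, 34 (x) x 42 (y) x 34 mm (square section, long axis y), about 35 g, origin at its centre; fills a short bay with 3 mm play all round and stands 10 mm above the bay walls; starts in the block compartment under the gate
- short2: short wooden blocking piece, 34 (x) x 42 (y) x 34 mm (square section, long axis y), about 35 g, origin at its centre; fills a short bay with 3 mm play all round and stands 10 mm above the bay walls; starts in the block compartment under the gate
- short3: short wooden blocking piece, 34 (x) x 42 (y) x 34 mm (square section, long axis y), about 35 g, origin at its centre; fills a short bay with 3 mm play all round and stands 10 mm above the bay walls; starts lying loose on the table
- long1: long wooden blocking piece, 34 (x) x 64 (y) x 34 mm (square section, long axis y), about 50 g, origin at its centre; fills a long bay with 3 mm play all round and stands 10 mm above the bay walls; starts in the block compartment under the gate
- long2: long wooden blocking piece, 34 (x) x 64 (y) x 34 mm (square section, long axis y), about 50 g, origin at its centre; fills a long bay with 3 mm play all round and stands 10 mm above the bay walls; starts in the block compartment under the gate
- roundel: red glass disc, 90 mm across, 8 mm thick, origin under its centre; a bystander, leave it alone
- triangle: pale blue glass triangle about 95 mm a side, 6 mm thick, origin under its centre; a bystander, leave it alone
- fid: cast iron fid, a tapered rod 150 mm long, 24 mm thick, lying, origin under its middle; a bystander, leave it alone
- clamp: bronze lead vise clamp, 120 x 50 x 42 mm with its screw, origin under its base plate (90 x 50 mm); a bystander, leave it alone
- jar: glass jar 56 mm across, 60 mm tall, origin under it; a bystander, leave it alone
Things that resemble listed ones, but are neither listed nor needed, are in the scene too. Leave any blue or pink look-alike of the short3 alone. Leave any blue look-alike of the glass5 alone.

How it is judged:
On the way, in this order (a step that is already met when the one before it is completed fails the run):
1. the gate is open 140 mm (within 10 mm) and at rest (value of joint gate between 0.13 and 0.15 m and velocity of joint gate between -0.01 and 0.01 m/s), for 0.3 s.
2. every bay of the crate holds its glass bar or a block of the fitting length, lying flat (((horizontal distance between glass1 and bay1 below 0.008 m and z of glass1 in the frame of bay1 between 0.009 and 0.019 m and angle between the y axis of glass1 and the y axis of crate, either way round below 0.17 rad) or (horizontal distance between short1 and bay1 below 0.008 m and z of short1 in the frame of bay1 between 0.012 and 0.022 m and angle between the y axis of short1 and the y axis of crate, either way round below 0.17 rad) or (horizontal distance between short2 and bay1 below 0.008 m and z of short2 in the frame of bay1 between 0.012 and 0.022 m and angle between the y axis of short2 and the y axis of crate, either way round below 0.17 rad) or (horizontal distance between short3 and bay1 below 0.008 m and z of short3 in the frame of bay1 between 0.012 and 0.022 m and angle between the y axis of short3 and the y axis of crate, either way round below 0.17 rad)) and ((horizontal distance between glass2 and bay2 below 0.008 m and z of glass2 in the frame of bay2 between 0.009 and 0.019 m and angle between the y axis of glass2 and the y axis of crate, either way round below 0.17 rad) or (horizontal distance between long1 and bay2 below 0.008 m and z of long1 in the frame of bay2 between 0.012 and 0.022 m and angle between the y axis of long1 and the y axis of crate, either way round below 0.17 rad) or (horizontal distance between long2 and bay2 below 0.008 m and z of long2 in the frame of bay2 between 0.012 and 0.022 m and angle between the y axis of long2 and the y axis of crate, either way round below 0.17 rad)) and ((horizontal distance between glass3 and bay3 below 0.008 m and z of glass3 in the frame of bay3 between 0.009 and 0.019 m and angle between the y axis of glass3 and the y axis of crate, either way round below 0.17 rad) or (horizontal distance between short1 and bay3 below 0.008 m and z of short1 in the frame of bay3 between 0.012 and 0.022 m and angle between the y axis of short1 and the y axis of crate, either way round below 0.17 rad) or (horizontal distance between short2 and bay3 below 0.008 m and z of short2 in the frame of bay3 between 0.012 and 0.022 m and angle between the y axis of short2 and the y axis of crate, either way round below 0.17 rad) or (horizontal distance between short3 and bay3 below 0.008 m and z of short3 in the frame of bay3 between 0.012 and 0.022 m and angle between the y axis of short3 and the y axis of crate, either way round below 0.17 rad)) and ((horizontal distance between glass4 and bay4 below 0.008 m and z of glass4 in the frame of bay4 between 0.009 and 0.019 m and angle between the y axis of glass4 and the y axis of crate, either way round below 0.17 rad) or (horizontal distance between long1 and bay4 below 0.008 m and z of long1 in the frame of bay4 between 0.012 and 0.022 m and angle between the y axis of long1 and the y axis of crate, either way round below 0.17 rad) or (horizontal distance between long2 and bay4 below 0.008 m and z of long2 in the frame of bay4 between 0.012 and 0.022 m and angle between the y axis of long2 and the y axis of crate, either way round below 0.17 rad)) and ((horizontal distance between glass5 and bay5 below 0.008 m and z of glass5 in the frame of bay5 between 0.009 and 0.019 m and angle between the y axis of glass5 and the y axis of crate, either way round below 0.17 rad) or (horizontal distance between short1 and bay5 below 0.008 m and z of short1 in the frame of bay5 between 0.012 and 0.022 m and angle between the y axis of short1 and the y axis of crate, either way round below 0.17 rad) or (horizontal distance between short2 and bay5 below 0.008 m and z of short2 in the frame of bay5 between 0.012 and 0.022 m and angle between the y axis of short2 and the y axis of crate, either way round below 0.17 rad) or (horizontal distance between short3 and bay5 below 0.008 m and z of short3 in the frame of bay5 between 0.012 and 0.022 m and angle between the y axis of short3 and the y axis of crate, either way round below 0.17 rad))), for 0.2 s.
3. the gate is shut again (value of joint gate below 0.008 m), for 0.2 s.
At the end, for the whole second after the job is handed in: every bay holds its own glass bar or a fitting block lying flat on its floor (centre within 8 mm sideways, 5 mm in height, turned under 10 degrees); unused blocks lie in the bin's block compartment; all at rest; gate shut to within 8 mm (all of step 2 and horizontal distance between glass1 and bay1 below 0.008 m and z of glass1 in the frame of bay1 between 0.009 and 0.019 m and angle between the y axis of each of glass1, glass2, glass3, glass4, glass5 and the y axis of crate, either way round below 0.17 rad and horizontal distance between glass2 and bay2 below 0.008 m and z of glass2 in the frame of bay2 between 0.009 and 0.019 m and horizontal distance between glass3 and bay3 below 0.008 m and z of glass3 in the frame of bay3 between 0.009 and 0.019 m and horizontal distance between glass4 and bay4 below 0.008 m and z of glass4 in the frame of bay4 between 0.009 and 0.019 m and horizontal distance between glass5 and bay5 below 0.008 m and z of glass5 in the frame of bay5 between 0.009 and 0.019 m and ((x of short1 in the frame of bin between -0.09 and 0.09 m and y of short1 in the frame of bin between -0.03 and 0.115 m and z of short1 in the frame of bin between 0.01 and 0.045 m) or (horizontal distance between short1 and bay1 below 0.008 m and z of short1 in the frame of bay1 between 0.012 and 0.022 m and angle between the y axis of short1 and the y axis of crate, either way round below 0.17 rad) or (horizontal distance between short1 and bay3 below 0.008 m and z of short1 in the frame of bay3 between 0.012 and 0.022 m and angle between the y axis of short1 and the y axis of crate, either way round below 0.17 rad) or (horizontal distance between short1 and bay5 below 0.008 m and z of short1 in the frame of bay5 between 0.012 and 0.022 m and angle between the y axis of short1 and the y axis of crate, either way round below 0.17 rad)) and ((x of short2 in the frame of bin between -0.09 and 0.09 m and y of short2 in the frame of bin between -0.03 and 0.115 m and z of short2 in the frame of bin between 0.01 and 0.045 m) or (horizontal distance between short2 and bay1 below 0.008 m and z of short2 in the frame of bay1 between 0.012 and 0.022 m and angle between the y axis of short2 and the y axis of crate, either way round below 0.17 rad) or (horizontal distance between short2 and bay3 below 0.008 m and z of short2 in the frame of bay3 between 0.012 and 0.022 m and angle between the y axis of short2 and the y axis of crate, either way round below 0.17 rad) or (horizontal distance between short2 and bay5 below 0.008 m and z of short2 in the frame of bay5 between 0.012 and 0.022 m and angle between the y axis of short2 and the y axis of crate, either way round below 0.17 rad)) and ((x of short3 in the frame of bin between -0.09 and 0.09 m and y of short3 in the frame of bin between -0.03 and 0.115 m and z of short3 in the frame of bin between 0.01 and 0.045 m) or (horizontal distance between short3 and bay1 below 0.008 m and z of short3 in the frame of bay1 between 0.012 and 0.022 m and angle between the y axis of short3 and the y axis of crate, either way round below 0.17 rad) or (horizontal distance between short3 and bay3 below 0.008 m and z of short3 in the frame of bay3 between 0.012 and 0.022 m and angle between the y axis of short3 and the y axis of crate, either way round below 0.17 rad) or (horizontal distance between short3 and bay5 below 0.008 m and z of short3 in the frame of bay5 between 0.012 and 0.022 m and angle between the y axis of short3 and the y axis of crate, either way round below 0.17 rad)) and ((x of long1 in the frame of bin between -0.09 and 0.09 m and y of long1 in the frame of bin between -0.03 and 0.115 m and z of long1 in the frame of bin between 0.01 and 0.045 m) or (horizontal distance between long1 and bay2 below 0.008 m and z of long1 in the frame of bay2 between 0.012 and 0.022 m and angle between the y axis of long1 and the y axis of crate, either way round below 0.17 rad) or (horizontal distance between long1 and bay4 below 0.008 m and z of long1 in the frame of bay4 between 0.012 and 0.022 m and angle between the y axis of long1 and the y axis of crate, either way round below 0.17 rad)) and ((x of long2 in the frame of bin between -0.09 and 0.09 m and y of long2 in the frame of bin between -0.03 and 0.115 m and z of long2 in the frame of bin between 0.01 and 0.045 m) or (horizontal distance between long2 and bay2 below 0.008 m and z of long2 in the frame of bay2 between 0.012 and 0.022 m and angle between the y axis of long2 and the y axis of crate, either way round below 0.17 rad) or (horizontal distance between long2 and bay4 below 0.008 m and z of long2 in the frame of bay4 between 0.012 and 0.022 m and angle between the y axis of long2 and the y axis of crate, either way round below 0.17 rad)) and linear speed of each of short1, short2, short3, long1, long2 below 0.02 m/s and value of joint gate below 0.008 m); the robot touches nothing.
It fails at once if the gate is opened more than 160 mm, which bares the sharp offcuts (value of joint gate above 0.16 m).
It fails at once if a bystander (roundel, triangle, fid, clamp or jar) is moved more than 30 mm (distance of any of roundel, triangle, fid, clamp, jar from where it was at the start of the episode above 0.03 m).
Of glass1, glass2, glass3, glass4, glass5 only 1 to 3 are there at a start; the rules pass over those that are not, and their reading is None.
At some moment in a run one of short3 may be knocked a few centimetres aside while the robot is not near it.
Once in a run the grip may slacken for a moment while it holds something.
It also fails if it takes over 210 s, if anything falls off the work surface, if the arm or the gripper's body presses on something with over 40 N, if the wrist force passes 120 N, or if a joint passes its speed limit or range.

ROBOT

A 6-joint arm with a two-finger parallel gripper is mounted at the origin on the work surface. World frame = base frame: x ahead of the robot, y to its left, z up, the work surface at z = 0. Lengths are in m, angles in rad, forces in N, time in s.
With the tool pointing down it reaches from about 0.4 to 0.825 m from the base axis. Payload 7 kg.
Tool frame: the origin (TCP) lies midway between the tips of the shut fingers; the grasp point (between the pads) lies 19 mm behind it; z points along the fingers, y is the line along which they close (so a half turn about z gives the same grasp; the last joint's range is limited). The gripper opens to 88 mm and grips with 3 to 60 N. Pads are 19 mm wide; open, the fingers measure 130 mm over their backs; the gripper's body (78 mm by 193 mm) begins 47 mm behind the grasp point.
Start: joints at [1.542, 0.359, 0.012, 0, -1.224, -0.288], TCP at [0.21, 0.641, 0.227] pointing down, gripper open.
Joint ranges: [-3.07, 3.07], [-1.43, 2.12], [-1.02, 1.25], [-3.03, 1.67], [-3.05, -0], [-3.03, 3.03]. Speed limits (rad/s): [2.39, 2.39, 3.01, 3.14, 3.14, 3.14].

INTERFACE

Orientations are given as [roll, pitch, yaw] about the fixed x, y, z axes, in that order (R = Rz(yaw) Ry(pitch) Rx(roll)).
In Python, from station import arm gives the robot as it stands.
- The arm moves only by the tool servo_tool, never from a script. Its argument "deltas" is a list of rows, each a list of 7 numbers: the closure, from -1 (fully open) to 1 (shut), then the shift along the tool's x, y, z in mm, then the turn, a rotation vector about the tool's x, y, z in degrees. In form: [[gripper, x, y, z, ax, ay, az], ...]. A call has 1 to 20 rows; each row shifts and turns the commanded pose from where the row before left it, along the tool's axes as they then stand; what a row does not reach is not made up. A row lasts 1/12 s, in which the tool goes at most 41.7 mm and 7.16 degrees, less where a joint would pass 70% of its speed; a pose out of reach is approached as far as the arm can. A call is refused whole if a number of a shift passes 41.7 or a number of a turn 7.16, either way. A call with a gripper value outside its range is refused whole. The fingers move at their own pace and stop on an object; "squeeze" is the grip in N (left out, the last holds). Time passes only in rows, so rows that do not move let the fingers close. It gives the time, the measured TCP pose, the force, the opening and the grip force at its end, in the units of the state.
- arm.get_state(): the state, without advancing time (a new reading comes with each control period).
- arm.grab_frame(name): name is "scene" or "top"; returns a dict with "color" (480x640x3 uint8, red, green, blue), "K" (3x3 intrinsics, pixels), "position" and "orientation" of the camera in the world. Camera axes: x right, y down, z forward; pixel columns grow to the right and rows downward; lengths in m; the calibration is good to about 2 mm. A picture is of the moment at which its call begins. There is no depth.
- arm.job_done(): hands the job in; it is judged then, once.
Trained networks look in a picture, given as the dict that the camera call returned (one of the last four; its "shot" number tells which), for a name from the list of things; names that differ only in an ending like _2 or _b are one class to them, and where a whole thing is asked for, a point or a joint stands for the part that bears it (a point fixed in the world has none). Each returns a list of dicts, best first, with "conf" (0 to 1); they miss things now and then, are a little off and sometimes report something else, mostly with a low value. They report only what shows in the picture. A call takes as long as a camera call. They do not tell look-alikes from the thing itself.
- arm.recognise(query, picture): "at" ([x, y, z] in m, in the coordinates of the camera as it stood for that picture, good to about 4 mm: the middle of the surface that is visible of it).
The state is a dict: "t": time; "q": joint angles; "qd": joint speeds; "joint_efforts": joint torques, N m; "eef_pos": TCP position; "ee_rot": TCP orientation; "force": force on the tool from outside, world axes, zero at the start; "moment": the same for the moment, N m; "width": finger opening in m; "gripper_force": force on a finger pad.
Only numpy, scipy, OpenCV 4.12 (cv2) and the standard library are available. Lean on these libraries where they do the work, as an engineer would, in place of code of your own. Each camera call takes 0.05 s, during which the arm holds its last target. There are 200 camera calls.

## Working session

There is one attempt and no reset: what is moved stays moved. The work goes in short steps, Python scripts to look and compute and a tool call to move; the robot and the scene stay as the last step left them, time stands still between calls to the robot, and variables do not carry over. Pictures are saved under pics/ and viewed, at most 14 in all, crops included, and the job is handed in when it is done.

Besides the shell and the picture viewer there is one more tool, called after "Emit:" as name([rows], argument=value, ...), one row to a line, values as JSON. servo_tool: Moves the arm, as the interface text tells. Its arguments: {"type":"object","properties":{"deltas":{"type":"array","items":{"type":"array","items":{"type":"number"}}},"squeeze":{"type":"number"}},"required":["deltas"]}

```bash
mkdir -p pics; ls
cat > h.py <<'E'
import numpy as np, cv2
from station import arm
from scipy.spatial.transform import Rotation as R
def rot(o):
    o=np.array(o,float)
    if o.shape==(3,3): return o
    return R.from_euler('xyz',o).as_matrix() if o.size==3 else R.from_quat(o).as_matrix()
def grab(n,save=None):
    f=arm.grab_frame(n)
    if save: cv2.imwrite('pics/'+save,cv2.cvtColor(f['color'],cv2.COLOR_RGB2BGR))
    return f
def ray(f,uv):
    d=rot(f['orientation'])@np.linalg.solve(np.array(f['K']),[uv[0],uv[1],1.]); return np.array(f['position']),d
def onz(f,uv,z):
    p,d=ray(f,uv); return p+d*(z-p[2])/d[2]
def proj(f,X):
    c=np.array(f['K'])@(rot(f['orientation']).T@(np.array(X)-np.array(f['position']))); return c[:2]/c[2]
def tri(fa,a,fb,b):
    p,d=ray(fa,a);q,e=ray(fb,b)
    s=np.linalg.lstsq(np.c_[d,-e],q-p,rcond=None)[0]
    A,B=p+s[0]*d,q+s[1]*e; return (A+B)/2,np.linalg.norm(A-B)
def rec(q,f,n=4):
    return [(round(r['conf'],2),np.round(np.array(f['position'])+rot(f['orientation'])@np.array(r['at']),3)) for r in arm.recognise(q,f)[:n]]
E
python3 - <<'E'
from h import *
print(arm.get_state())
a=grab('scene','s0.png');b=grab('top','t0.png')
for f in(a,b): print(f['position'],f['orientation'],f['K'])
for q in['gate_grip','gate','bin','crate','short3','glass1','glass2','roundel','triangle','fid','clamp','jar']:
  print(q,rec(q,a),rec(q,b))
E
```

```text
pics
{'t': 0.0, 'q': array([ 1.54207472e+00,  3.59410201e-01,  1.10666189e-02, -3.70954316e-04,
       -1.22408886e+00, -2.88092724e-01]), 'qd': array([-0.00020239,  0.00019059, -0.00048374, -0.00035252, -0.00089534,
        0.00012495]), 'joint_efforts': array([ 7.31876244e-04, -5.82722676e+01,  2.93048984e+01,  6.99690118e+00,
        7.00510878e-03, -1.74358020e-04]), 'eef_pos': array([0.21016102, 0.64093819, 0.22560723]), 'ee_rot': array([ 3.13992488e+00, -1.30559933e-04, -3.16940562e-01]), 'force': array([ 0.2919534 , -1.00597229, -0.4940098 ]), 'moment': array([-0.00789851, -0.0316791 , -0.00048867]), 'gripper_force': 0.0, 'width': 0.08758237573946775}
[1.34719248 0.59300266 1.05796582] [-2.36218832  0.00751204  2.1073638 ] [[593.08062175   0.         314.72629323]
 [  0.         593.08062175 242.29597803]
 [  0.           0.           1.        ]]
[0.3580915  0.09344413 1.44471575] [-3.03687596  0.00304509 -1.54146032] [[578.68690757   0.         319.76022016]
 [  0.         578.68690757 228.93193724]
 [  0.           0.           1.        ]]
gate_grip [(0.95, array([ 0.556, 
[... 1076 characters left out ...]
.78, array([0.616, 0.079, 0.03 ])), (0.74, array([0.597, 0.142, 0.033])), (0.63, array([0.544, 0.329, 0.035]))] [(0.91, array([0.586, 0.135, 0.036])), (0.78, array([0.61 , 0.078, 0.033])), (0.72, array([0.537, 0.322, 0.036])), (0.68, array([0.536, 0.433, 0.03 ]))]
roundel [(0.63, array([ 0.767, -0.005,  0.005]))] [(0.65, array([ 0.767, -0.018,  0.009]))]
triangle [(0.64, array([0.762, 0.137, 0.007]))] [(0.85, array([0.759, 0.133, 0.008])), (0.4, array([ 0.547, -0.168,  0.051]))]
fid [(0.8, array([0.25 , 0.301, 0.018]))] [(0.93, array([0.25 , 0.301, 0.02 ]))]
clamp [(0.73, array([ 0.782, -0.181,  0.029]))] [(0.58, array([ 0.775, -0.19 ,  0.013]))]
jar [(0.59, array([0.385, 0.207, 0.045]))] []
```

View pics/t0.png

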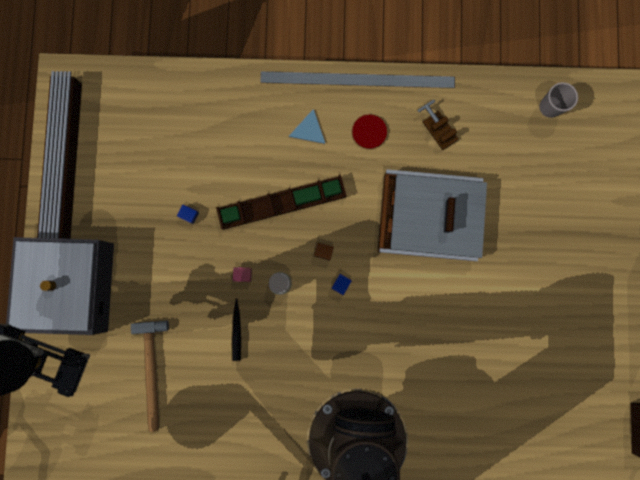

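View pics/s0.png

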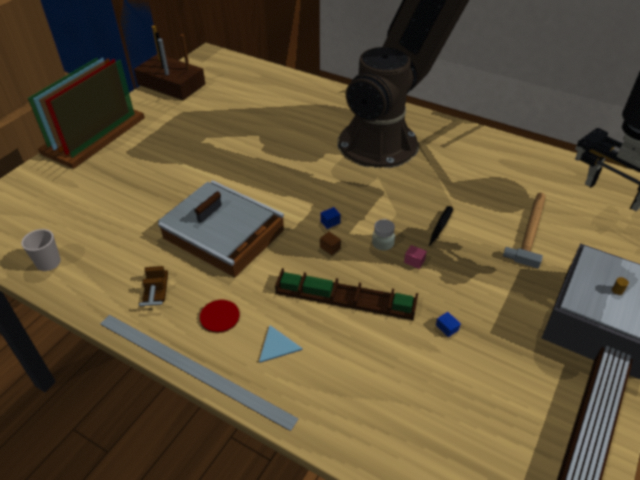

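The top view shows the crate at about (218–346, 178–228). Green bars sit at 231, 306 and 332, so the two middle bays (one long, one short) are empty. The loose brown block is at (323,250), the blue and pink look-alikes are nearby, and the bin is at (380–486, 168–262). Next I'll zoom in for corners.

Run:
```python
import cv2,numpy as np
t=cv2.imread('pics/t0.png');s=cv2.imread('pics/s0.png')
def crop(im,x0,x1,y0,y1,k):
    c=im[y0:y1,x0:x1].astype(float); c=np.clip((c/255)**0.6*255*1.1,0,255).astype(np.uint8)
    c=cv2.resize(c,None,fx=k,fy=k,interpolation=cv2.INTER_CUBIC)
    for x in range(-(-x0//10)*10,x1,10):
        cv2.line(c,((x-x0)*k,0),((x-x0)*k,6),(255,255,255),1); cv2.putText(c,str(x),((x-x0)*k,16),0,.35,(255,255,255),1) if x%20==0 else 0
    for y in range(-(-y0//10)*10,y1,10):
        cv2.line(c,(0,(y-y0)*k),(6,(y-y0)*k),(255,255,255),1); cv2.putText(c,str(y),(8,(y-y0)*k+4),0,.35,(255,255,255),1)
    return c
cv2.imwrite('pics/c1.png',crop(t,370,500,155,270,5))
a=crop(t,205,360,168,234,5);b=crop(s,265,425,262,322,5)
o=np.zeros((640,800,3),np.uint8);o[:330,:775]=a;o[335:635,:800]=b;cv2.imwrite('pics/c2.png',cv2.resize(o[:600],(800,600)))
cv2.imwrite('pics/c3.png',crop(s,150,295,170,280,5))
```

```text
(no output)
```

View pics/c1.png

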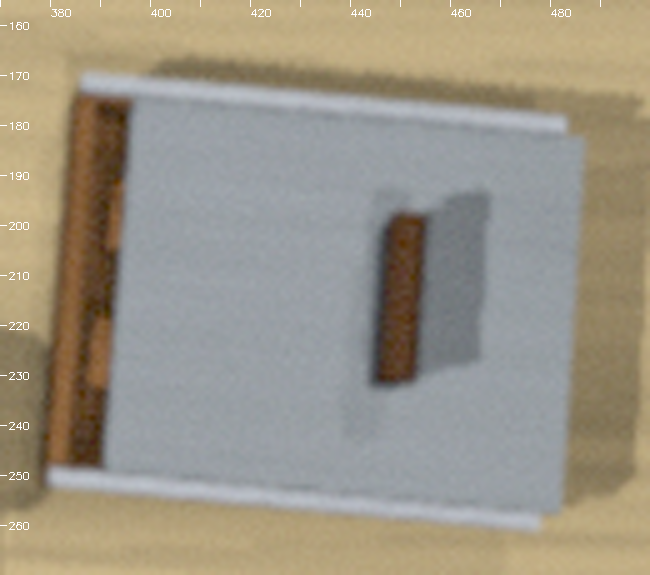

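View pics/c2.png

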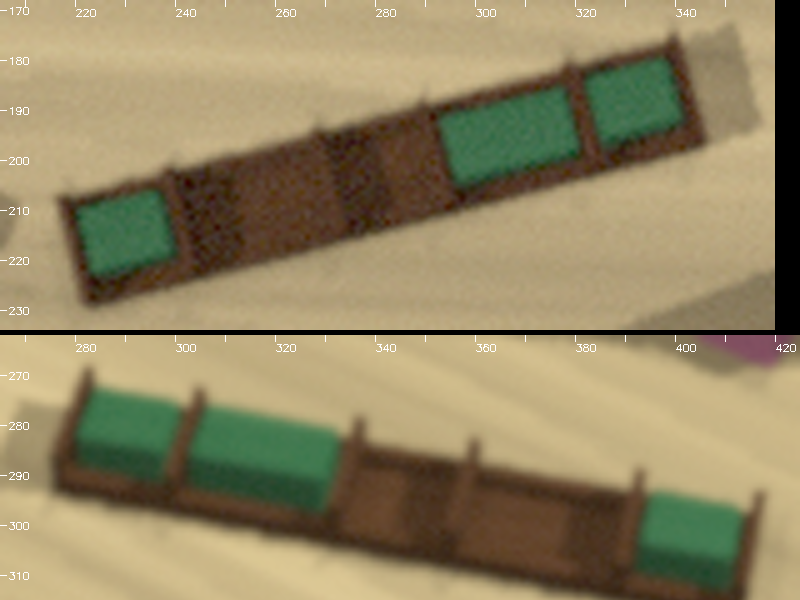

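View pics/c3.png

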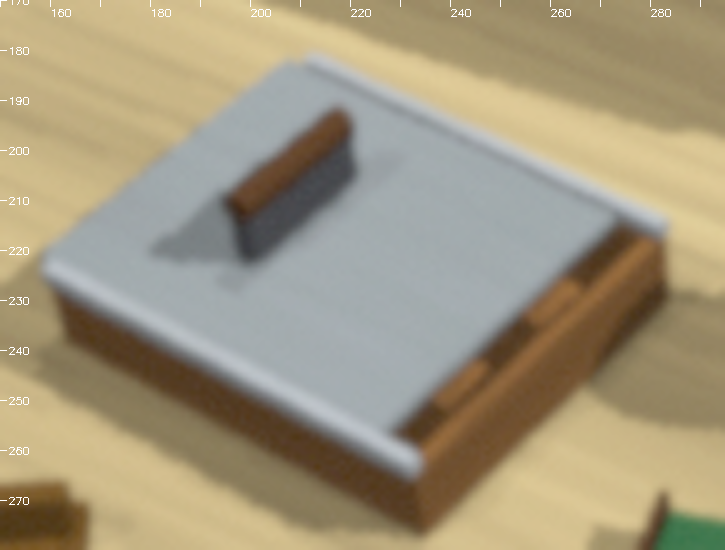

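The crops show the gate slightly ajar on its +y side (image left in the top view), the cap centred near (450,215), and clear crate wall posts. Next I'll fit the poses.

```bash
cat > fit.py <<'E'
from h import *
from scipy.optimize import least_squares
a=grab('scene');b=grab('top')
T=lambda X,Y,x0,y0:np.array([x0+X/5,y0+Y/5])
def fit(obs,x0,extra=0):
    def f(p):
        c,s=np.cos(p[2]),np.sin(p[2]); r=[]
        for fr,uv,l in obs:
            x,y,z=l(p); r+=list(proj(fr,[p[0]+c*x-s*y,p[1]+s*x+c*y,z])-uv)
        return r
    s=least_squares(f,x0,loss='soft_l1'); return s.x,np.round(s.fun.reshape(-1,2),1)
def L(x,y,z): return lambda p:(x,y,z)
W=[157,103,27,-27,-103,-157]
tp=[(60,198),(172,155),(318,122),(425,92),(570,58),(675,38)]
sp=[(88,370),(200,388),(360,418),(475,440),(640,470),(760,492)][::-1]
obs=[(b,T(*q,205,168),lambda p,w=w:(p[3],w/1000,p[4])) for q,w in zip(tp,W)]+[(a,T(q[0],q[1]-335,265,262),lambda p,w=w:(-p[3],w/1000,p[4])) for q,w in zip(sp,W)]
x,r=fit(obs,[.57,.22,.2,.028,.03]); print('crate',x.round(4),np.degrees(x[2]).round(1),'\n',r.T)
c,s=np.cos(x[2]),np.sin(x[2])
for n,y in zip('ABCDE',[.13,.065,0,-.065,-.13]):print(n,(x[0]-s*y).round(4),(x[1]+c*y).round(4))
tb=[(82,72),(567,117),(48,487),(541,529)];sb=[(420,470),(45,268),(665,225),(315,55)]
lb=[(98,118),(98,-118),(-98,118),(-98,-118)]
obs=[(b,T(*q,370,155),lambda p,l=l:(l[0]/1000,l[1]/1000,p[3])) for q,l in zip(tb,lb)]+[(a,T(*q,150,170),lambda p,l=l:(l[0]/1000,l[1]/1000,p[3])) for q,l in zip(sb,lb)]
x,r=fit(obs,[.55,-.17,-.05,.055]);print('bin',x.round(4),np.degrees(x[2]),'\n',r.T)
X,e=tri(b,T(402,298,370,155),a,T(290,160,150,170));print('cap',X,e)
c,s=np.cos(x[2]),np.sin(x[2]);d=X[:2]-x[:2];print('cap in bin',c*d[0]+s*d[1],-s*d[0]+c*d[1])
for f,uv in((b,(323,250)),(a,(330,242))):
    im=cv2.cvtColor(f['color'],cv2.COLOR_RGB2HSV); u,v=uv
    print(im[v-14:v+15:2,u-14:u+15:2].reshape(15,15,3)[7].tolist())
E
python3 fit.py
```

```text
crate [0.5672 0.1981 0.2777 0.0382 0.0097] 15.9 
 [[ 0.7 -0.7 -0.5 -1.  -0.7 -0.9 -2.2 -1.6 -1.  -0.6  0.2  0.7]
 [-2.3  1.   0.3  1.   0.5 -0.7  0.3  0.2 -0.1 -0.1 -0.1 -0.7]]
A 0.5315 0.3231
B 0.5494 0.2606
C 0.5672 0.1981
D 0.585 0.1356
E 0.6028 0.0731
bin [ 0.5436 -0.1665 -0.0612  0.0499] -3.5044634925695632 
 [[-0.9 -1.6 -0.5 -1.4 -2.2 -0.8 -0.9 -2.1]
 [ 2.8  2.4 -0.5 -0.1 -1.4 -0.1 -0.2  0.4]]
cap [ 0.54201279 -0.20331171  0.08960202] 0.0045800234319587916
cap in bin 0.000664991090151174 -0.03680949009149233
[[19, 119, 90], [17, 120, 91], [20, 118, 84], [15, 153, 55], [9, 165, 51], [14, 184, 50], [12, 189, 50], [13, 183, 53], [13, 181, 52], [13, 223, 48], [12, 161, 54], [13, 194, 50], [18, 134, 78], [21, 117, 85], [21, 121, 84]]
[[21, 128, 96], [20, 129, 87], [16, 160, 51], [13, 186, 37], [14, 207, 37], [14, 194, 46], [14, 209, 50], [13, 197, 53], [13, 185, 55], [14, 195, 55], [14, 208, 49], [14, 203, 39], [16, 151, 49], [20, 126, 81], [20, 127, 90]]
```

```bash
sed -i "s|T=lambda.*|T=lambda X,Y,x0,y0:np.array([x0+(X+.5)/5-.5,y0+(Y+.5)/5-.5])|; s|lambda p,w=w:(p\[3\],w/1000,p\[4\])|L(.028,w/1000,.03)|; s|lambda p,w=w:(-p\[3\],w/1000,p\[4\])|L(-.028,w/1000,.03)|; s|,.028,.03\])|])|; s|^for f,uv.*|for f,uv in():|" fit.py
cat >> fit.py <<'E'
def mask(f,kind):
    h=cv2.cvtColor(f['color'],cv2.COLOR_RGB2HSV).astype(int);H,S,V=h[...,0],h[...,1],h[...,2]
    return ((H>45)&(H<85)&(S>80) if kind=='g' else (H<16)&(S>150)&(V<75)).astype(np.uint8)
for f,z in((b,.034),):
    for k in 'gb':
        n,l,st,ce=cv2.connectedComponentsWithStats(mask(f,k))
        for i in range(1,n):
            if 40<st[i,4]<600 and ce[i][1]<300 and 170<ce[i][1] and 190<ce[i][0]<375:
                pts=np.argwhere(l==i)[:,::-1]
                zz=z
                w=np.array([onz(f,q,zz)[:2] for q in pts]).astype(np.float32)
                print(k,st[i,4],ce[i].round(1),[np.round(v,4) for v in cv2.minAreaRect(w)])
for q in ['short3']:
  print(rec(q,a),rec(q,b))
E
python3 fit.py
```

```text
crate [0.5729 0.2014 0.2781] 15.9 
 [[-0.6 -1.8 -1.1 -1.3 -0.6 -0.5 -1.1 -1.  -1.  -1.  -0.8 -0.7]
 [-1.5  1.8  0.9  1.6  0.9 -0.4  0.6  0.4 -0.  -0.1 -0.2 -0.9]]
A 0.5373 0.3264
B 0.5551 0.2639
C 0.5729 0.2014
D 0.5908 0.1389
E 0.6086 0.0764
bin [ 0.5446 -0.1657 -0.0613  0.0524] -3.5145840263432313 
 [[-0.7 -1.2 -0.4 -1.  -1.9 -0.6 -0.5 -1.8]
 [ 2.6  2.2 -0.6 -0.2 -1.3 -0.1 -0.2  0.4]]
cap [ 0.54300937 -0.20248953  0.0918752 ] 0.003158790375539318
cap in bin 0.0006262137258178605 -0.036861505483628765
g 249 [331.2 187.7] [array([0.6093, 0.0761]), array([0.0377, 0.0428]), np.float64(17.4018)]
g 376 [306.6 194.8] [array([0.5897, 0.1373]), array([0.0363, 0.0647]), np.float64(15.8723)]
g 259 [229.8 214.2] [array([0.536 , 0.3242]), array([0.0375, 0.044 ]), np.float64(16.396)]
b 97 [338.9 191.2] [array([0.6046, 0.0562]), array([0.0343, 0.0658]), np.float64(70.9513)]
b 52 [221.3 219.7] [array([0.5259, 0.346 ]), array([0.0535, 0.0142]), np.float64(28.8719)]
b 219 [323.4 250.8] [array([0.4527, 0.0919]), array([0.04  , 0.0339]), np.float64(79.1028)]
[(0.89, array([0.463, 0.097, 0.034])), (0.66, array([0.404, 0.295, 0.033])), (0.57, array([0.377, 0.055, 0.026])), (0.44, array([0.569, 0.227, 0.012]))] [(0.78, array([0.386, 0.29 , 0.038])), (0.68, array([0.372, 0.051, 0.036])), (0.66, array([0.454, 0.091, 0.037])), (0.59, array([0.588, 0.137, 0.038]))]
```

```bash
cat >> h.py <<'E'
def go(x,y,z,yaw=None):
    """remaining shift (tool axes, mm) and turn (deg about tool z) to TCP target; shift is in axes after the turn"""
    s=arm.get_state();p=s['eef_pos'];o=s['ee_rot'];y0=o[2]
    if yaw is None: yaw=np.degrees(y0)
    ps=np.radians(yaw);M=rot([np.pi,0,ps]).T
    d=M@(np.array([x,y,z])-p)*1000
    print('turn z',round(-((yaw-np.degrees(y0)+180)%360-180),2),'shift',d.round(1),'| tilt',np.degrees([o[0],o[1]]).round(2),'t',round(s['t'],2),'F',s['force'].round(1),'w',round(s['width']*1000,1),'g',round(s['gripper_force'],1),'q6',s['q'][5].round(2))
E
python3 -c "
from h import *
go(.543,-.2025,.16,-3.5)"
```

```text
turn z -14.65 shift [383.6 822.   66.6] | tilt [-180.   -0.] t 1.6 F [0.4 0.5 0.6] w 87.8 g 0.0 q6 -0.29
```

Emit:
servo_tool([
  [-1,0,0,0,0,0,-4.9],
  [-1,0,0,0,0,0,-4.9],
  [-1,0,0,0,0,0,-4.9],
  [-1,13.7,29.3,0,0,0,0],
  [-1,13.7,29.3,0,0,0,0],
  [-1,13.7,29.3,0,0,0,0],
  [-1,13.7,29.3,0,0,0,0],
  [-1,13.7,29.3,0,0,0,0],
  [-1,13.7,29.3,0,0,0,0],
  [-1,13.7,29.3,0,0,0,0],
  [-1,13.7,29.3,0,0,0,0],
  [-1,13.7,29.3,0,0,0,0],
  [-1,13.7,29.3,0,0,0,0],
  [-1,13.7,29.3,0,0,0,0],
  [-1,13.7,29.3,0,0,0,0],
  [-1,13.7,29.3,0,0,0,0],
  [-1,13.7,29.3,0,0,0,0],
], squeeze=30)

```text
t: 3.02
eef_pos: [0.3773, 0.2189, 0.227]
ee_rot: [-3.141, -0.001, -0.06]
force: [1.0, 0.0, -0.3]
width: 0.0873
gripper_force: 0.0
```

```bash
python3 -c "
from h import *
go(.543,-.2025,.16,-3.5)"
```

```text
turn z 0.08 shift [191.1 410.5  67. ] | tilt [-1.7995e+02 -4.0000e-02] t 3.02 F [ 1.   0.  -0.3] w 87.3 g 0.0 q6 0.53
```

Emit:
servo_tool([
  [-1,13.7,29.3,0,0,0,0],
  [-1,13.7,29.3,0,0,0,0],
  [-1,13.7,29.3,0,0,0,0],
  [-1,13.7,29.3,0,0,0,0],
  [-1,13.7,29.3,0,0,0,0],
  [-1,13.7,29.3,0,0,0,0],
  [-1,13.7,29.3,0,0,0,0],
  [-1,13.7,29.3,0,0,0,0],
  [-1,13.7,29.3,0,0,0,0],
  [-1,13.7,29.3,0,0,0,0],
  [-1,13.7,29.3,0,0,0,0],
  [-1,13.7,29.3,0,0,0,0],
  [-1,13.7,29.3,0,0,0,0],
  [-1,13.7,29.3,0,0,0,0],
  [-1,0,0,33,0,0,0],
  [-1,0,0,33,0,0,0],
  [-1,0,0,0,0,0,0],
])

```text
t: 4.43
eef_pos: [0.5399, -0.2006, 0.1544]
ee_rot: [-3.14, 0.01, -0.063]
force: [-2.1, -0.3, -2.1]
width: 0.0879
gripper_force: 0.0
```

```bash
python3 -c "
from h import *
go(.543,-.2025,.06,-3.5)"
```

```text
turn z -0.11 shift [ 3.2  1.7 94.4] | tilt [-179.9     0.56] t 4.43 F [-2.1 -0.3 -2.1] w 87.9 g 0.0 q6 1.53
```

Emit:
servo_tool([
  [-1,0,0,25,0,0,0],
  [-1,0,0,25,0,0,0],
  [-1,0,0,20,0,0,0],
  [-1,0,0,15,0,0,0],
  [-1,0,0,10,0,0,0],
  [-1,0,0,4,0,0,0],
  [-1,0,0,0,0,0,0],
  [-1,0,0,0,0,0,0],
  [1,0,0,0,0,0,0],
  [1,0,0,0,0,0,0],
  [1,0,0,0,0,0,0],
  [1,0,0,0,0,0,0],
  [1,0,0,0,0,0,0],
  [1,0,0,0,0,0,0],
  [1,0,0,0,0,0,0],
  [1,0,0,0,0,0,0],
], squeeze=50)

```text
t: 5.77
eef_pos: [0.5438, -0.2006, 0.0615]
ee_rot: [3.142, 0.0, -0.06]
force: [-0.8, 0.2, -0.4]
width: 0.0398
gripper_force: 0.0
```

```bash
python3 -c "
from h import *
go(.543,-.2025,.06,-3.5)
# target grip at gate=0.14 : bin y = -0.160
import numpy as np
c=np.cos(-.0613);s=np.sin(-.0613)
p=arm.get_state()['eef_pos'];d=p[:2]-np.array([.5446,-.1657]);print('tcp in bin',c*d[0]+s*d[1],-s*d[0]+c*d[1])
go(.5446+s*.160,-.1657-c*.160,p[2],-3.5)
"
```

```text
turn z 0.05 shift [-0.7  1.9  1.5] | tilt [180.   0.] t 5.77 F [-0.8  0.2 -0.4] w 39.8 g 0.0 q6 1.53
tcp in bin 0.0013254327520257248 -0.034927776782376595
turn z 0.05 shift [ -1.4 125.1   0. ] | tilt [180.   0.] t 5.77 F [-0.8  0.2 -0.4] w 39.8 g 0.0 q6 1.53
```

Still closing; wait.

Emit:
servo_tool([
  [1,0,0,0,0,0,0],
  [1,0,0,0,0,0,0],
  [1,0,0,0,0,0,0],
  [1,0,0,0,0,0,0],
  [1,0,0,0,0,0,0],
  [1,0,0,0,0,0,0],
  [1,0,0,0,0,0,0],
  [1,0,0,0,0,0,0],
])

```text
t: 6.43
eef_pos: [0.5438, -0.2012, 0.0615]
ee_rot: [3.141, 0.0, -0.06]
force: [0.9, -4.6, -0.9]
width: 0.0134
gripper_force: 50.0
```

```bash
python3 -c "
from h import *
go(.543,-.2025,.06,-3.5)
"
```

```text
turn z 0.04 shift [-0.7  1.4  1.5] | tilt [179.97   0.  ] t 6.43 F [ 0.9 -4.6 -0.9] w 13.4 g 50.0 q6 1.53
```

Emit:
servo_tool([
  [1,0,4,0,0,0,0],
  [1,0,8,0,0,0,0],
  [1,0,10,0,0,0,0],
  [1,0,10,0,0,0,0],
  [1,0,10,0,0,0,0],
  [1,0,10,0,0,0,0],
  [1,0,10,0,0,0,0],
  [1,0,10,0,0,0,0],
  [1,0,10,0,0,0,0],
  [1,0,10,0,0,0,0],
  [1,0,10,0,0,0,0],
  [1,0,8,0,0,0,0],
  [1,0,6,0,0,0,0],
  [1,0,4,0,0,0,0],
  [1,0,0,0,0,0,0],
  [1,0,0,0,0,0,0],
])

```text
t: 7.77
eef_pos: [0.5362, -0.3199, 0.0615]
ee_rot: [-3.141, 0.001, -0.061]
force: [-2.3, 3.7, 2.3]
width: 0.0136
gripper_force: 50.0
```

```bash
python3 -c "
from h import *
s=-.0613;go(.5446-.0613*.160,-.1657-.160,.06,-3.5)
t=cv2.cvtColor(grab('top')['color'],cv2.COLOR_RGB2BGR)
x0,x1,y0,y1=370,540,155,270
c=t[y0:y1,x0:x1].astype(float); c=np.clip((c/255)**0.6*280,0,255).astype(np.uint8)
c=cv2.resize(c,None,fx=4.5,fy=4.5,interpolation=cv2.INTER_CUBIC);cv2.imwrite('pics/c4.png',c)
"
```

```text
turn z 0.03 shift [-1.   5.9  1.5] | tilt [-1.7995e+02  4.0000e-02] t 7.77 F [-2.3  3.7  2.3] w 13.6 g 50.0 q6 1.74
```

View pics/c4.png

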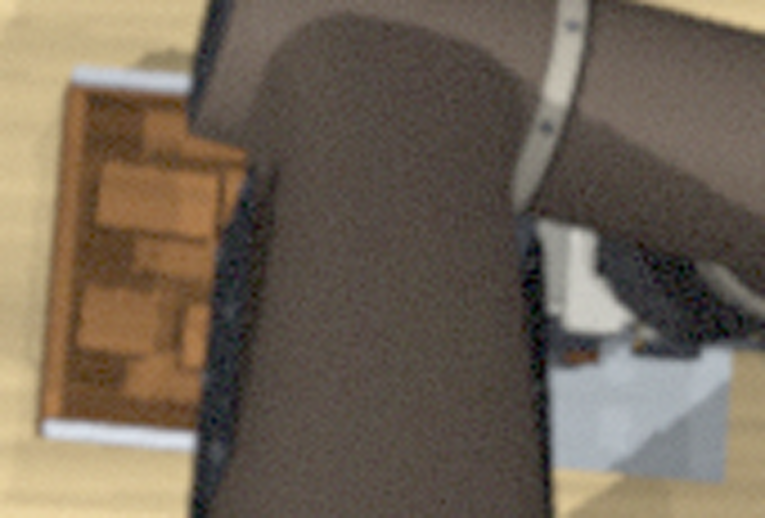

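The picture shows the compartment bared with wooden blocks at the left. The arm hides the gate's +y edge, and the gate's −y corner is near pixel (532,262). Travel so far is 119 mm, plus about 16 mm ajar at the start. I'll pull 4 mm more, release and check.

Emit:
servo_tool([
  [1,0,2,0,0,0,0],
  [1,0,2,0,0,0,0],
  [1,0,0,0,0,0,0],
  [1,0,0,0,0,0,0],
  [1,0,0,0,0,0,0],
  [-1,0,0,0,0,0,0],
  [-1,0,0,0,0,0,0],
  [-1,0,0,0,0,0,0],
  [-1,0,0,0,0,0,0],
  [-1,0,0,0,0,0,0],
  [-1,0,0,0,0,0,0],
  [-1,0,0,-30,0,0,0],
  [-1,0,0,-35,0,0,0],
  [-1,0,0,-35,0,0,0],
  [-1,0,0,-30,0,0,0],
])

```text
t: 9.07
eef_pos: [0.5365, -0.3247, 0.1939]
ee_rot: [3.141, -0.001, -0.06]
force: [0.6, -0.3, 0.1]
width: 0.075
gripper_force: 0.0
```

```bash
python3 -c "
from h import *
f=grab('top')
def inb(uv,z):
    d=onz(f,uv,z)[:2]-np.array([.5446,-.1657]);c,s=np.cos(-.0613),np.sin(-.0613);return np.round([c*d[0]+s*d[1],-s*d[0]+c*d[1]],4)
print(inb((482.3,257.3),.052),inb((486.6,182.6),.052),inb((531.4,261.3),.052))
go(.453,.092,.16,10)
"
```

```text
[-0.0897 -0.1309] [ 0.0932 -0.1302] [-0.0887 -0.2489]
turn z -13.39 shift [ -12.3 -426.8   40.7] | tilt [179.75  -0.53] t 9.12 F [ 2.5 -2.   6.4] w 78.7 g 0.0 q6 1.74
```

Emit:
servo_tool([
  [-0.3,0,0,0,0,0,7],
  [-0.3,0,0,0,0,0,7],
  [-0.3,0,0,0,0,0,7],
  [-0.3,0,0,0,0,0,7],
  [-0.3,0,0,0,0,0,7],
  [-0.3,0,0,0,0,0,7],
  [-0.3,0,0,0,0,0,7],
  [-0.3,0,0,0,0,0,7],
  [-0.3,0,0,0,0,0,7],
  [-0.3,0,0,0,0,0,7],
  [-0.3,0,0,0,0,0,7],
  [-0.3,0,0,0,0,0,7],
  [-0.3,0,0,0,0,0,7],
  [-0.3,0,0,0,0,0,6.4],
], squeeze=25)

```text
t: 10.28
eef_pos: [0.5363, -0.3244, 0.1913]
ee_rot: [3.141, 0.0, -1.767]
force: [0.4, -0.4, -0.8]
width: 0.057
gripper_force: 0.0
```

Emit:
servo_tool([
  [-0.3,-33,13.4,0,0,0,0],
  [-0.3,-33,13.4,0,0,0,0],
  [-0.3,-33,13.4,0,0,0,0],
  [-0.3,-33,13.4,0,0,0,0],
  [-0.3,-33,13.4,0,0,0,0],
  [-0.3,-33,13.4,0,0,0,0],
  [-0.3,-33,13.4,0,0,0,0],
  [-0.3,-33,13.4,0,0,0,0],
  [-0.3,-33,13.4,0,0,0,0],
  [-0.3,0,0,0,0,0,0],
  [-0.3,0,0,0,0,0,0],
])

```text
t: 11.2
eef_pos: [0.4737, -0.0083, 0.1918]
ee_rot: [-3.141, 0.001, -1.756]
force: [-0.3, -0.1, -0.7]
width: 0.0568
gripper_force: 0.0
```

Run:
```python
from h import *
a=grab('scene');f=grab('top','t1.png')
go(.453,.092,.16,-100.9)
h=cv2.cvtColor(f['color'],cv2.COLOR_RGB2HSV).astype(int);m=((h[...,0]<17)&(h[...,1]>150)&(h[...,2]<75)).astype(np.uint8)
n,l,st,ce=cv2.connectedComponentsWithStats(m)
for i in range(1,n):
    if st[i,4]>80 and 260<ce[i][0]<380 and 205<ce[i][1]<320:
        w=np.array([onz(f,q,.034)[:2] for q in np.argwhere(l==i)[:,::-1]],np.float32);print(st[i],ce[i],cv2.minAreaRect(w))
print(rec('short3',a),rec('short3',f))
c=f['color'][...,::-1][150:270,360:560].astype(float);c=np.clip((c/255)**.6*280,0,255).astype(np.uint8)
cv2.imwrite('pics/c5.png',cv2.resize(c,None,fx=4,fy=4,interpolation=cv2.INTER_CUBIC))
```

```text
turn z 0.09 shift [-96.3  39.8  31.6] | tilt [-179.99   -0.  ] t 11.3 F [-0.  -0.2  0.9] w 56.9 g 0.0 q6 -0.58
[(0.94, array([0.463, 0.098, 0.033])), (0.7, array([ 0.528, -0.081,  0.04 ])), (0.66, array([0.403, 0.294, 0.031])), (0.63, array([ 0.593, -0.151,  0.039]))] [(0.64, array([0.375, 0.049, 0.034])), (0.64, array([0.567, 0.222, 0.016])), (0.61, array([ 0.59 , -0.169,  0.042])), (0.57, array([ 0.54 , -0.271,  0.053]))]
```

View pics/c5.png

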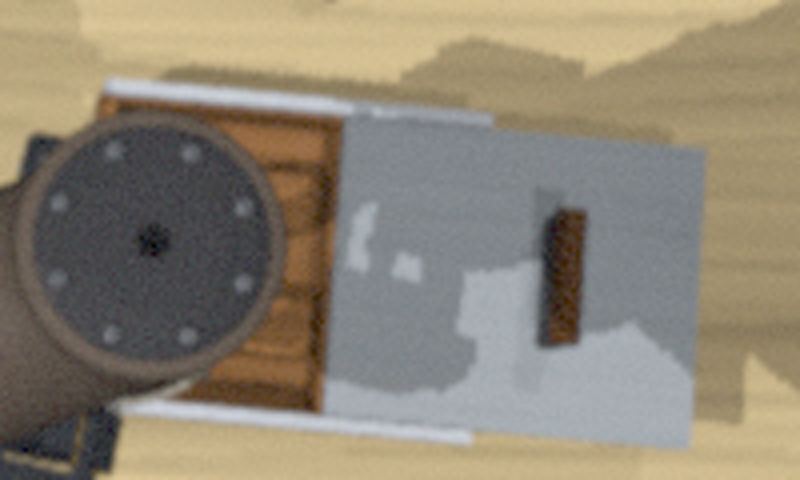

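The gate's +y edge stands over the partition, with only a thin strip of it showing near pixel (443,215). That is about 140 mm. Now to short3.

Emit:
servo_tool([
  [-0.3,-32,13.3,0,0,0,0],
  [-0.3,-32,13.3,0,0,0,0],
  [-0.3,-32,13.3,0,0,0,0],
  [-0.3,0,0,30,0,0,0],
  [-0.3,0,0,30,0,0,0],
  [-0.3,0,0,30,0,0,0],
  [-0.3,0,0,30,0,0,0],
  [-0.3,0,0,0,0,0,0],
  [-0.3,0,0,0,0,0,0],
])

```text
t: 12.15
eef_pos: [0.4522, 0.0902, 0.0708]
ee_rot: [3.139, -0.003, -1.762]
force: [0.5, -0.0, 1.5]
width: 0.0571
gripper_force: 0.0
```

Run:
```python
from h import *
a=grab('scene')
go(.453,.092,.013,-100.9)
s=a['color'][...,::-1][195:285,280:400].astype(float);c=np.clip((s/255)**.6*280,0,255).astype(np.uint8)
cv2.imwrite('pics/c6.png',cv2.resize(c,None,fx=6,fy=6,interpolation=cv2.INTER_CUBIC))
```

```text
turn z -0.01 shift [-0.8  0.5 59.2] | tilt [ 1.7999e+02 -6.0000e-02] t 12.2 F [-0.5  0.9  1.9] w 56.4 g 0.0 q6 -0.82
```

View pics/c6.png

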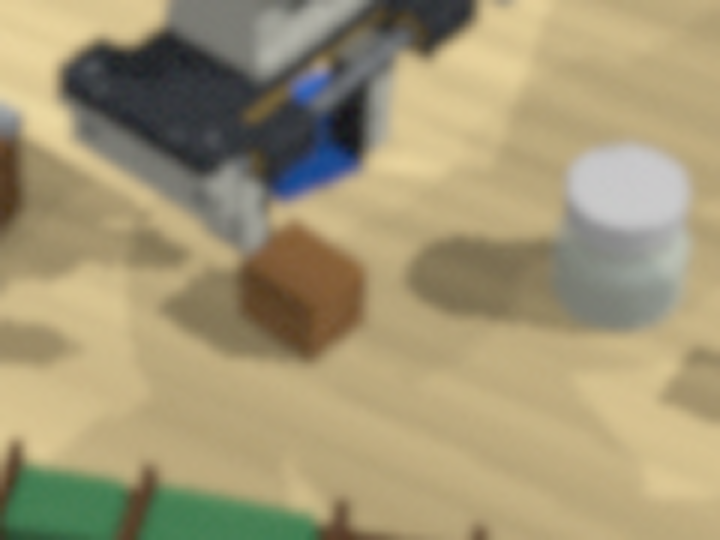

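Run:
```python
from h import *
a=grab('scene')
P=[onz(a,(280+(x+.5)/6-.5,195+(y+.5)/6-.5),.034)[:2] for x,y in[(243,265),(295,222),(365,278),(312,318)]]
P=np.array(P);print(P.round(4),P.mean(0));
for i in range(4):
    d=P[(i+1)%4]-P[i];print(np.linalg.norm(d).round(4),np.degrees(np.arctan2(d[1],d[0])).round(1))
```

```text
[[0.4645 0.0742]
 [0.432  0.0801]
 [0.4459 0.1207]
 [0.4764 0.1133]] [0.45471453 0.09708033]
0.0329 169.8
0.0429 71.1
0.0314 -13.6
0.0409 -107.0
```

Emit:
servo_tool([
  [-0.3,-3,0,0,0,0,2.5],
  [-0.3,0,0,20,0,0,0],
  [-0.3,0,0,20,0,0,0],
  [-0.3,0,0,14,0,0,0],
  [-0.3,0,0,4,0,0,0],
  [-0.3,0,0,0,0,0,0],
  [1,0,0,0,0,0,0],
  [1,0,0,0,0,0,0],
  [1,0,0,0,0,0,0],
  [1,0,0,0,0,0,0],
  [1,0,0,0,0,0,0],
  [1,0,0,0,0,0,0],
  [1,0,0,0,0,0,0],
  [1,0,0,0,0,0,0],
], squeeze=25)

```text
t: 13.42
eef_pos: [0.4537, 0.0951, 0.0143]
ee_rot: [-3.141, 0.001, -1.803]
force: [-1.5, 0.1, 8.1]
width: 0.0341
gripper_force: 25.0
```

```bash
python3 -c "
from h import *
go(.453,.092,.013,-100.9)"
```

```text
turn z -2.43 shift [3.1 0.1 1.3] | tilt [-1.7995e+02  4.0000e-02] t 13.42 F [-1.5  0.1  8.1] w 34.1 g 25.0 q6 -0.87
```

Emit:
servo_tool([
  [1,0,0,-25,0,0,0],
  [1,0,0,-30,0,0,0],
  [1,0,0,-25,0,0,0],
  [1,0,0,0,0,0,-5.8],
  [1,0,0,0,0,0,-5.8],
  [1,0,0,0,0,0,-5.8],
  [1,0,0,0,0,0,-5.8],
  [1,0,0,0,0,0,-6],
  [1,-13.8,-28.5,0,0,0,0],
  [1,-13.8,-28.5,0,0,0,0],
  [1,-13.8,-28.5,0,0,0,0],
  [1,-13.8,-28.5,0,0,0,0],
  [1,-13.8,-28.5,0,0,0,0],
  [1,0,0,20,0,0,0],
  [1,0,0,15,0,0,0],
  [1,0,0,0,0,0,0],
  [1,0,0,0,0,0,0],
  [1,0,0,0,0,0,0],
])

```text
t: 14.92
eef_pos: [0.5718, 0.2, 0.0594]
ee_rot: [-3.141, -0.0, -1.294]
force: [-0.7, -0.1, -0.2]
width: 0.0342
gripper_force: 25.0
```

Run:
```python
from h import *
a=grab('scene')
go(.572,.2005,.055,-74.1)
s=a['color'][...,::-1][225:325,270:430].astype(float);c=np.clip((s/255)**.6*280,0,255).astype(np.uint8)
cv2.imwrite('pics/c7.png',cv2.resize(c,None,fx=5,fy=5,interpolation=cv2.INTER_CUBIC))
```

```text
turn z -0.04 shift [-0.3 -0.1  4.8] | tilt [-1.7992e+02  1.0000e-02] t 14.97 F [0.9 0.1 0.4] w 33.7 g 25.0 q6 -0.38
```

View pics/c7.png

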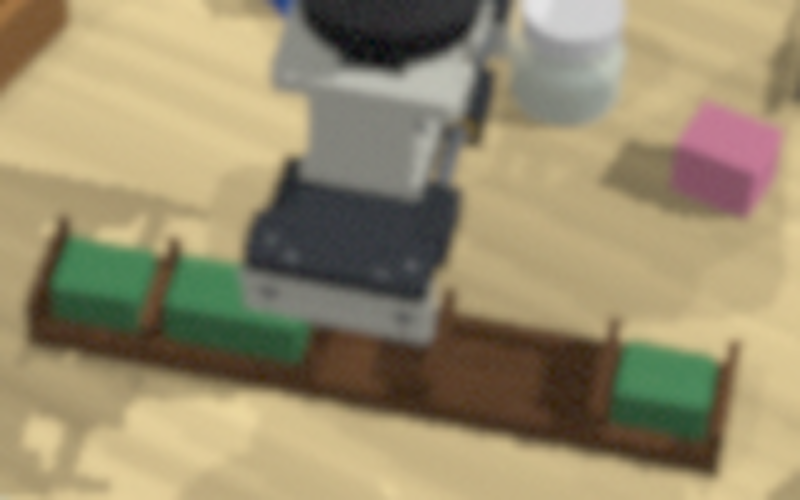

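The finger hides the block from this side; the hand is centred over the short empty bay. I'll descend gently while watching the force.

Emit:
servo_tool([
  [1,0,0,10,0,0,0],
  [1,0,0,8,0,0,0],
  [1,0,0,6,0,0,0],
  [1,0,0,4,0,0,0],
  [1,0,0,0,0,0,0],
  [1,0,0,0,0,0,0],
])

```text
t: 15.47
eef_pos: [0.5722, 0.2019, 0.0318]
ee_rot: [-3.138, 0.002, -1.293]
force: [-5.9, 6.5, 9.3]
width: 0.0338
gripper_force: 25.0
```

```bash
python3 -c "
from h import *
go(.572,.2005,.0203,-74.1);print(arm.get_state()['moment'].round(2))"
```

```text
turn z -0.0 shift [ 1.3  0.6 11.5] | tilt [-1.7981e+02  1.1000e-01] t 15.47 F [-5.9  6.5  9.3] w 33.8 g 25.0 q6 -0.38
[ 2.35  1.84 -0.07]
```

Emit:
servo_tool([
  [1,-1,0.5,-2,0,0,0],
  [1,-1,0.5,0,0,0,0],
  [1,0,0,3,0,0,0],
  [1,0,0,3,0,0,0],
  [1,0,0,0,0,0,0],
  [1,0,0,0,0,0,0],
])

```text
t: 15.97
eef_pos: [0.5702, 0.2019, 0.026]
ee_rot: [-3.141, 0.0, -1.294]
force: [0.3, 3.2, -2.1]
width: 0.0336
gripper_force: 25.0
```

```bash
python3 -c "
from h import *
go(.572,.2005,.0203,-74.1);print(arm.get_state()['moment'].round(2))"
```

```text
turn z -0.06 shift [ 1.8 -1.3  5.7] | tilt [-1.7999e+02  1.0000e-02] t 15.97 F [ 0.3  3.2 -2.1] w 33.6 g 25.0 q6 -0.39
[ 1.18 -0.58 -0.07]
```

Emit:
servo_tool([
  [1,-1,0,0,0,0,0],
  [1,0,0,2,0,0,0],
  [1,0,0,2,0,0,0],
  [1,0,0,1.5,0,0,0],
  [1,0,0,0,0,0,0],
  [1,0,0,0,0,0,0],
])

```text
t: 16.47
eef_pos: [0.5701, 0.2028, 0.021]
ee_rot: [-3.141, 0.0, -1.294]
force: [4.8, 0.2, -1.2]
width: 0.0338
gripper_force: 25.0
```

```bash
python3 -c "
from h import *
go(.572,.2005,.0203,-74.1);print(arm.get_state()['moment'].round(2))"
```

```text
turn z -0.05 shift [ 2.7 -1.2  0.7] | tilt [-179.96    0.  ] t 16.47 F [ 4.8  0.2 -1.2] w 33.8 g 25.0 q6 -0.39
[ 0.32 -1.76 -0.01]
```

Emit:
servo_tool([
  [1,0,-1,0,0,0,0],
  [1,0,0,0.8,0,0,0],
  [1,0,0,0,0,0,0],
  [-0.1,0,0,0,0,0,0],
  [-0.1,0,0,0,0,0,0],
  [-0.1,0,0,0,0,0,0],
  [-0.1,0,0,0,0,0,0],
  [-0.1,0,0,0,0,0,0],
  [-0.1,0,0,-10,0,0,0],
  [-0.1,0,0,-20,0,0,0],
  [-0.1,0,0,-30,0,0,0],
  [-0.1,0,0,-40,0,0,0],
  [-0.1,0,0,-40,0,0,0],
])

```text
t: 17.55
eef_pos: [0.57, 0.2024, 0.162]
ee_rot: [3.14, -0.001, -1.294]
force: [1.1, 1.1, -0.4]
width: 0.0478
gripper_force: 0.0
```

```bash
python3 -c "
from h import *
go(.54,-.05,.165,-74.1)"
```

```text
turn z -0.05 shift [234.5  98.   -3. ] | tilt [ 1.7991e+02 -4.0000e-02] t 17.55 F [ 1.1  1.1 -0.4] w 47.8 g 0.0 q6 -0.39
```

Emit:
servo_tool([
  [-0.1,-32,13,-5,0,0,0],
  [-0.1,-32,13,-5,0,0,0],
  [-0.1,-32,13,-5,0,0,0],
  [-0.1,-32,13,-5,0,0,0],
  [-0.1,-32,13,0,0,0,0],
  [-0.1,-32,13,0,0,0,0],
  [-0.1,-32,13,0,0,0,0],
  [-0.1,-32,13,0,0,0,0],
  [-0.1,0,0,0,0,0,0],
])

```text
t: 18.3
eef_pos: [0.398, 0.4248, 0.1813]
ee_rot: [-3.14, 0.002, -1.29]
force: [1.3, -0.7, -0.4]
width: 0.0484
gripper_force: 0.0
```

Run:
```python
from h import *
a=grab('scene','s2.png');f=grab('top','t2.png')
def cr(f,x0,x1,y0,y1,k):
    c=f['color'][...,::-1][y0:y1,x0:x1].astype(float);c=np.clip((c/255)**.6*290,0,255).astype(np.uint8)
    return cv2.resize(c,None,fx=k,fy=k,interpolation=cv2.INTER_CUBIC)
o=np.zeros((600,800,3),np.uint8)
x=cr(f,375,455,160,265,5);o[:525,:400]=x
x=cr(f,205,360,165,235,2.5);o[525:600,:387]=x[50:125]
x=cr(a,195,295,185,285,4);o[:400,400:]=x
x=cr(a,270,420,262,320,2.6);o[440:440+x.shape[0],405:405+x.shape[1]]=x
cv2.imwrite('pics/c8.png',o)
```

```text
Traceback (most recent call last):
ValueError: could not broadcast input array from shape (75,388,3) into shape (75,387,3)
```

Run:
```python
import cv2,numpy as np
a=cv2.imread('pics/s2.png');f=cv2.imread('pics/t2.png')
def cr(f,x0,x1,y0,y1,k):
    c=f[y0:y1,x0:x1].astype(float);c=np.clip((c/255)**.6*290,0,255).astype(np.uint8)
    return cv2.resize(c,None,fx=k,fy=k,interpolation=cv2.INTER_CUBIC)
o=np.zeros((600,800,3),np.uint8)
o[:525,:400]=cr(f,375,455,160,265,5)
o[525:600,:400]=cr(f,205,365,182,212,2.5)
o[:400,400:]=cr(a,195,295,185,285,4)
x=cr(a,270,420,262,320,2.6);o[440:440+x.shape[0],405:405+x.shape[1]]=x
cv2.imwrite('pics/c8.png',o)
```

```text
(no output)
```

View pics/c8.png

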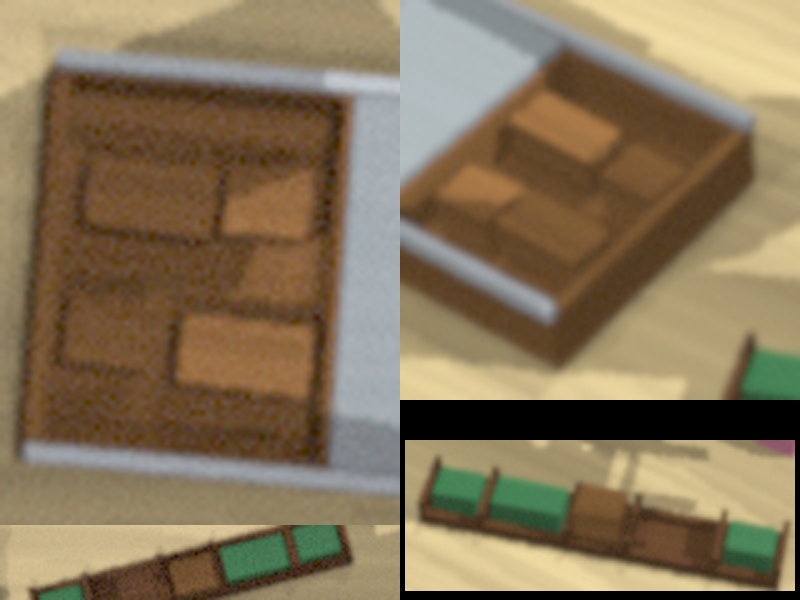

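Bay C now holds the brown block flat. The bin shows two long and two short blocks. The long one next to the partition on the robot's side (top-crop 175–315, 315–395) has the most finger room, so I'll measure it.

Run:
```python
from h import *
a=grab('scene');b=grab('top')
tx=lambda X,Y:(375+(X+.5)/5-.5,160+(Y+.5)/5-.5); sx=lambda X,Y:(195+(X-399.5)/4-.5,185+(Y+.5)/4-.5)
def inb(P):
    d=P[:2]-np.array([.5446,-.1657]);c,s=np.cos(-.0613),np.sin(-.0613);return np.round(1000*np.array([c*d[0]+s*d[1],-s*d[0]+c*d[1]]),1)
T=[(182,318),(316,322),(310,396),(176,388)];S=[(600,163),(510,122),(540,92),(620,135)]
for q,r in zip(T,S):
    X,e=tri(b,tx(*q),a,sx(*r));print(inb(onz(b,tx(*q),.04)),inb(onz(a,sx(*r),.04)),'tri',X.round(4),round(e,4))
for n,q in dict(us_br=(312,240),us_bl=(222,232),ls_tr=(165,295),ls_br=(160,368)).items(): print(n,inb(onz(b,tx(*q),.04)))
for n,q in dict(railtop_l=(25,445),railtop_r=(330,462)).items(): print(n,inb(onz(b,tx(*q),.055)))
P=np.mean([onz(b,tx(*q),.04) for q in T]+[onz(a,sx(*r),.04) for r in S],axis=0);print('centre',P,inb(P))
```

```text
[-21.3  44.2] [-24.3  55.9] tri [ 0.5235 -0.1157  0.0374] 0.0112
[-17.3 -21.1] [-21.9 -15.3] tri [ 0.524  -0.1823  0.0412] 0.0072
[-53.8 -20.7] [-54.3 -17.8] tri [ 0.489  -0.1821  0.0391] 0.0026
[-55.8  44.6] [-51.2  50.2] tri [ 0.4917 -0.1178  0.0337] 0.0021
us_br [ 22.8 -16.3]
us_bl [22.8 27.8]
ls_tr [-10.7  53.3]
ls_br [-46.7  53.1]
railtop_l [-91.3 117. ]
railtop_r [-86.3 -29.6]
centre [ 0.50810775 -0.14841603  0.04      ] [-37.5  15. ]
```

Emit:
servo_tool([
  [-0.12,0,0,0,0,0,6.2],
  [-0.12,0,0,0,0,0,6.2],
  [-0.12,0,0,0,0,0,6.2],
  [-0.12,33.5,-7.9,0,0,0,0],
  [-0.12,33.5,-7.9,0,0,0,0],
  [-0.12,33.5,-7.9,0,0,0,0],
  [-0.12,33.5,-7.9,0,0,0,0],
  [-0.12,33.5,-7.9,0,0,0,0],
  [-0.12,33.5,-7.9,0,0,0,0],
  [-0.12,33.5,-7.9,0,0,0,0],
  [-0.12,33.5,-7.9,0,0,0,0],
  [-0.12,33.5,-7.9,0,0,0,0],
  [-0.12,33.5,-7.9,0,0,0,0],
  [-0.12,33.5,-7.9,0,0,0,0],
  [-0.12,33.5,-7.9,0,0,0,0],
  [-0.12,33.5,-7.9,0,0,0,0],
  [-0.12,33.5,-7.9,0,0,0,0],
  [-0.12,33.5,-7.9,0,0,0,0],
  [-0.12,33.5,-7.9,0,0,0,0],
  [-0.12,33.5,-7.9,0,0,0,0],
])

```text
t: 20.17
eef_pos: [0.507, -0.1576, 0.1807]
ee_rot: [-3.141, 0.0, -1.621]
force: [1.3, 1.3, -0.6]
width: 0.049
gripper_force: 0.0
```

Emit:
servo_tool([
  [-0.12,0,0,30,0,0,0],
  [-0.12,0,0,30,0,0,0],
  [-0.12,0,0,20,0,0,0],
  [-0.12,0,0,0,0,0,0],
  [-0.12,0,0,0,0,0,0],
])

```text
t: 20.58
eef_pos: [0.5066, -0.1557, 0.1]
ee_rot: [3.139, -0.001, -1.62]
force: [1.3, 0.5, 0.3]
width: 0.049
gripper_force: 0.0
```

```bash
python3 -c "
from h import *
go(.508,-.1494,.02,-92.5)"
```

```text
turn z -0.33 shift [-6.3 -1.1 80. ] | tilt [ 1.7987e+02 -3.0000e-02] t 20.58 F [1.3 0.5 0.3] w 49.0 g 0.0 q6 -0.12
```

Emit:
servo_tool([
  [-0.12,-6.3,-1.1,0,0,0,0],
  [-0.12,0,0,25,0,0,0],
  [-0.12,0,0,20,0,0,0],
  [-0.12,0,0,15,0,0,0],
  [-0.12,0,0,10,0,0,0],
  [-0.12,0,0,5,0,0,0],
  [-0.12,0,0,4,0,0,0],
  [-0.12,0,0,0,0,0,0],
  [-0.12,0,0,0,0,0,0],
])

```text
t: 21.33
eef_pos: [0.5096, -0.1482, 0.0221]
ee_rot: [-3.14, 0.0, -1.619]
force: [-0.3, 0.7, 0.3]
width: 0.0492
gripper_force: 0.0
```

```bash
python3 -c "
from h import *
go(.508,-.1494,.02,-92.5)"
```

```text
turn z -0.24 shift [1.3 1.5 2.1] | tilt [-179.93    0.  ] t 21.33 F [-0.3  0.7  0.3] w 49.2 g 0.0 q6 -0.13
```

No contact; grip.

Emit:
servo_tool([
  [-0.12,0,0,2,0,0,0],
  [1,0,0,0,0,0,0],
  [1,0,0,0,0,0,0],
  [1,0,0,0,0,0,0],
  [1,0,0,0,0,0,0],
  [1,0,0,0,0,0,0],
  [1,0,0,0,0,0,0],
  [1,0,0,0,0,0,0],
  [1,0,0,0,0,0,0],
], squeeze=25)

```text
t: 22.08
eef_pos: [0.5091, -0.1483, 0.0195]
ee_rot: [-3.141, -0.0, -1.619]
force: [-1.2, 0.8, 5.5]
width: 0.034
gripper_force: 24.6
```

```bash
python3 -c "
from h import *
go(.508,-.1494,.02,-92.5)"
```

```text
turn z -0.24 shift [ 1.2  1.1 -0.5] | tilt [-179.98   -0.  ] t 22.08 F [-1.2  0.8  5.5] w 34.0 g 24.6 q6 -0.13
```

Emit:
servo_tool([
  [1,0,0,-20,0,0,0],
  [1,0,0,-30,0,0,0],
  [1,0,0,-30,0,0,0],
  [1,0,0,-20,0,0,0],
  [1,0,0,0,0,0,-6.2],
  [1,0,0,0,0,0,-6.2],
  [1,0,0,0,0,0,-6.2],
])

```text
t: 22.67
eef_pos: [0.5088, -0.1482, 0.1195]
ee_rot: [-3.141, 0.0, -1.289]
force: [-0.3, 0.1, -0.3]
width: 0.0341
gripper_force: 24.6
```

Emit:
servo_tool([
  [1,-29.6,-12,0,0,0,0],
  [1,-29.6,-12,0,0,0,0],
  [1,-29.6,-12,0,0,0,0],
  [1,-29.6,-12,0,0,0,0],
  [1,-29.6,-12,0,0,0,0],
  [1,-29.6,-12,0,0,0,0],
  [1,-29.6,-12,0,0,0,0],
  [1,-29.6,-12,0,0,0,0],
  [1,-29.6,-12,0,0,0,0],
  [1,-29.6,-12,0,0,0,0],
  [1,-29.6,-12,0,0,0,0],
  [1,-29.6,-12,0,0,0,0],
  [1,-29.6,-12,0,0,0,0],
  [1,0,0,30,0,0,0],
  [1,0,0,25,0,0,0],
  [1,0,0,0,0,0,0],
  [1,0,0,0,0,0,0],
])

```text
t: 24.08
eef_pos: [0.5529, 0.2636, 0.0628]
ee_rot: [3.138, -0.002, -1.294]
force: [0.5, 0.5, 0.4]
width: 0.0341
gripper_force: 24.6
```

Run:
```python
from h import *
go(.554,.2643,.0195,-74.1)
a=grab('scene')
s=a['color'][...,::-1][225:325,290:430].astype(float);c=np.clip((s/255)**.6*280,0,255).astype(np.uint8)
cv2.imwrite('pics/c9.png',cv2.resize(c,None,fx=5.5,fy=5.5,interpolation=cv2.INTER_CUBIC))
```

```text
turn z -0.05 shift [-0.4 -1.3 43.3] | tilt [ 1.7979e+02 -1.1000e-01] t 24.08 F [0.5 0.5 0.4] w 34.1 g 24.6 q6 -0.49
```

View pics/c9.png

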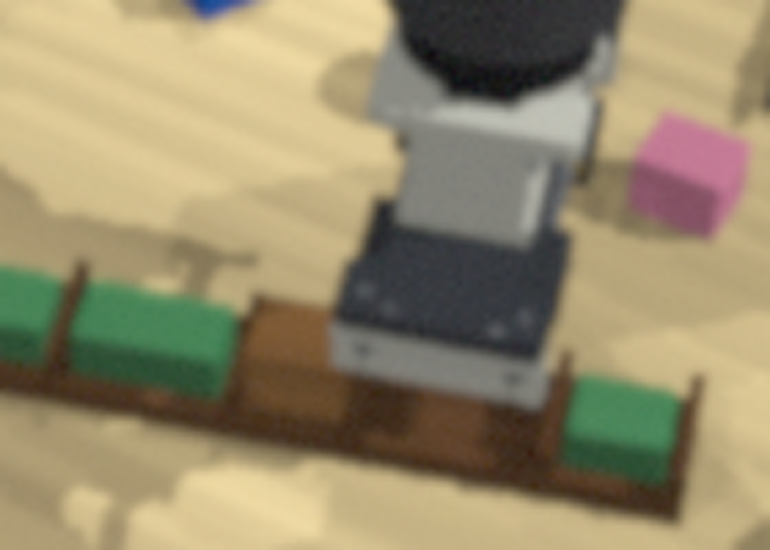

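The hand is above the long empty bay and its finger hides the block. I'll descend gently.

Emit:
servo_tool([
  [1,-0.4,-1,10,0,0,0],
  [1,0,0,8,0,0,0],
  [1,0,0,5,0,0,0],
  [1,0,0,3,0,0,0],
  [1,0,0,0,0,0,0],
  [1,0,0,0,0,0,0],
])

```text
t: 24.63
eef_pos: [0.5548, 0.265, 0.0383]
ee_rot: [3.141, -0.0, -1.294]
force: [0.3, 0.4, 0.2]
width: 0.034
gripper_force: 24.6
```

```bash
python3 -c "
from h import *
go(.554,.2643,.0195,-74.1);print(arm.get_state()['moment'].round(2))"
```

```text
turn z -0.05 shift [ 0.5  1.  18.8] | tilt [ 1.7999e+02 -1.0000e-02] t 24.63 F [0.3 0.4 0.2] w 34.0 g 24.6 q6 -0.49
[ 0.08 -0.09 -0.01]
```

Emit:
servo_tool([
  [1,0,0.5,3,0,0,0],
  [1,0,0,3,0,0,0],
  [1,0,0,3,0,0,0],
  [1,0,0,0,0,0,0],
  [1,0,0,0,0,0,0],
])

```text
t: 25.05
eef_pos: [0.5541, 0.2649, 0.029]
ee_rot: [3.141, -0.0, -1.294]
force: [0.4, -0.2, -0.3]
width: 0.0342
gripper_force: 24.6
```

```bash
python3 -c "
from h import *
go(.554,.2643,.0195,-74.1);print(arm.get_state()['moment'].round(2))"
```

```text
turn z -0.05 shift [0.6 0.3 9.5] | tilt [ 1.7998e+02 -1.0000e-02] t 25.05 F [ 0.4 -0.2 -0.3] w 34.2 g 24.6 q6 -0.49
[ 0.1  -0.06  0.02]
```

Emit:
servo_tool([
  [1,0,0,3,0,0,0],
  [1,0,0,3,0,0,0],
  [1,0,0,2.5,0,0,0],
  [1,0,0,0,0,0,0],
  [1,0,0,0,0,0,0],
])

```text
t: 25.47
eef_pos: [0.5541, 0.2649, 0.0205]
ee_rot: [3.141, -0.0, -1.294]
force: [-0.3, -0.1, -0.1]
width: 0.0343
gripper_force: 24.6
```

```bash
python3 -c "
from h import *
go(.554,.2643,.0195,-74.1);print(arm.get_state()['moment'].round(2))"
```

```text
turn z -0.05 shift [0.6 0.3 1. ] | tilt [ 1.7997e+02 -2.0000e-02] t 25.47 F [-0.3 -0.1 -0.1] w 34.3 g 24.6 q6 -0.49
[ 0.05 -0.06 -0.03]
```

Emit:
servo_tool([
  [1,0,0,0.7,0,0,0],
  [1,0,0,0,0,0,0],
  [-0.1,0,0,0,0,0,0],
  [-0.1,0,0,0,0,0,0],
  [-0.1,0,0,0,0,0,0],
  [-0.1,0,0,0,0,0,0],
  [-0.1,0,0,0,0,0,0],
  [-0.1,0,0,-10,0,0,0],
  [-0.1,0,0,-20,0,0,0],
  [-0.1,0,0,-35,0,0,0],
  [-0.1,0,0,-40,0,0,0],
  [-0.1,0,0,-40,0,0,0],
  [-1,0,0,-25,0,0,-7],
  [-1,0,0,0,0,0,-7],
  [-1,0,0,0,0,0,-7],
  [-1,0,0,0,0,0,-7],
  [-1,0,0,0,0,0,-7],
])

```text
t: 26.88
eef_pos: [0.5542, 0.265, 0.1913]
ee_rot: [-3.14, -0.0, -0.677]
force: [-0.3, 0.5, 0.1]
width: 0.0757
gripper_force: 0.0
```

Emit:
servo_tool([
  [-1,0,0,0,0,0,-7],
  [-1,0,0,0,0,0,-7],
  [-1,0,0,0,0,0,-7],
  [-1,0,0,0,0,0,-7],
  [-1,0,0,0,0,0,-7],
  [-1,0,0,0,0,0,0],
])

```text
t: 27.38
eef_pos: [0.5542, 0.265, 0.1909]
ee_rot: [-3.141, -0.0, -0.067]
force: [-0.2, -1.1, -0.8]
width: 0.088
gripper_force: 0.0
```

Run:
```python
from h import *
go(.536,-.3245,.19,-3.5)
```

```text
turn z -0.32 shift [ 17.8 589.5   0.9] | tilt [-1.7998e+02 -3.0000e-02] t 27.38 F [-0.2 -1.1 -0.8] w 88.0 g 0.0 q6 0.74
```

Emit:
servo_tool([
  [-1,0.9,31,0,0,0,0],
  [-1,0.9,31,0,0,0,0],
  [-1,0.9,31,0,0,0,0],
  [-1,0.9,31,0,0,0,0],
  [-1,0.9,31,0,0,0,0],
  [-1,0.9,31,0,0,0,0],
  [-1,0.9,31,0,0,0,0],
  [-1,0.9,31,0,0,0,0],
  [-1,0.9,31,0,0,0,0],
  [-1,0.9,31,0,0,0,0],
  [-1,0.9,31,0,0,0,0],
  [-1,0.9,31,0,0,0,0],
  [-1,0.9,31,0,0,0,0],
  [-1,0.9,31,0,0,0,0],
  [-1,0.9,31,0,0,0,0],
  [-1,0.9,31,0,0,0,0],
  [-1,0.9,31,0,0,0,0],
  [-1,0.9,31,0,0,0,0],
  [-1,0.9,31,0,0,0,0],
  [-1,0,0,0,0,0,0],
])

```text
t: 29.05
eef_pos: [0.528, -0.328, 0.1902]
ee_rot: [3.141, 0.0, -0.08]
force: [0.5, 0.1, -0.0]
width: 0.0877
gripper_force: 0.0
```

Run:
```python
from h import *
go(.536,-.3245,.0615,-3.5)
a=grab('scene');b=grab('top')
def cr(f,x0,x1,y0,y1,k):
    c=f['color'][...,::-1][y0:y1,x0:x1].astype(float);c=np.clip((c/255)**.6*290,0,255).astype(np.uint8)
    return cv2.resize(c,None,fx=k,fy=k,interpolation=cv2.INTER_CUBIC)
x=cr(b,205,365,165,235,5);y=cr(a,265,425,262,312,5)
cv2.imwrite('pics/c10.png',np.vstack([x,y]))
```

```text
turn z -1.1 shift [  7.8  -4.  128.7] | tilt [1.7995e+02 2.0000e-02] t 29.05 F [ 0.5  0.1 -0. ] w 87.7 g 0.0 q6 1.73
```

View pics/c10.png

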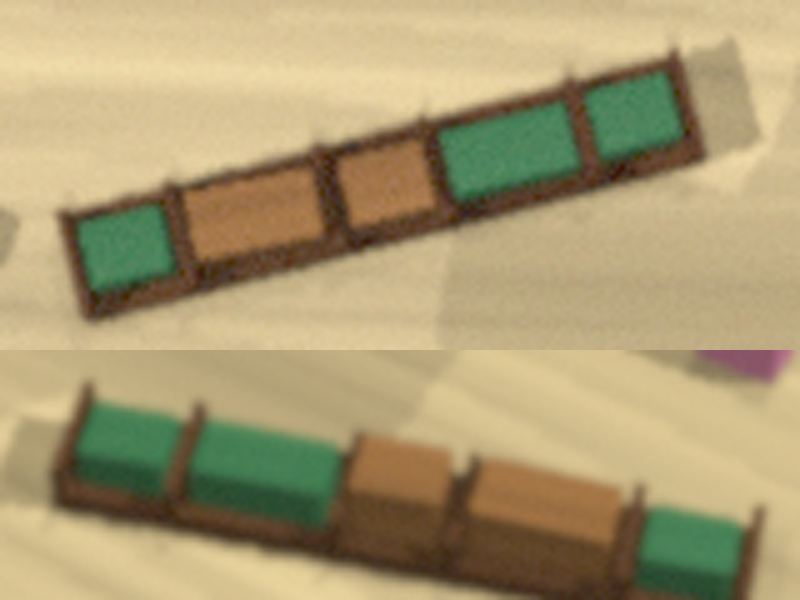

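All five bays are filled flat: the long block is at about (255,215) in the crop and the short one at (385,185). Now I'll shut the gate.

Emit:
servo_tool([
  [-1,7.8,-4,0,0,0,-1.1],
  [-1,0,0,30,0,0,0],
  [-1,0,0,30,0,0,0],
  [-1,0,0,30,0,0,0],
  [-1,0,0,20,0,0,0],
  [-1,0,0,12,0,0,0],
  [-1,0,0,6,0,0,0],
  [-1,0,0,0,0,0,0],
  [-1,0,0,0,0,0,0],
  [0,0,0,0,0,0,0],
  [0,0,0,0,0,0,0],
  [0,0,0,0,0,0,0],
  [0,0,0,0,0,0,0],
  [1,0,0,0,0,0,0],
  [1,0,0,0,0,0,0],
  [1,0,0,0,0,0,0],
  [1,0,0,0,0,0,0],
  [1,0,0,0,0,0,0],
  [1,0,0,0,0,0,0],
  [1,0,0,0,0,0,0],
], squeeze=50)

```text
t: 30.82
eef_pos: [0.5368, -0.3203, 0.0621]
ee_rot: [3.141, 0.0, -0.053]
force: [0.9, -9.9, -1.4]
width: 0.0199
gripper_force: 4.5
```

Emit:
servo_tool([
  [1,0,0,0,0,0,0],
  [1,0,0,0,0,0,0],
  [1,0,0,0,0,0,0],
  [1,0,0,0,0,0,0],
  [1,0,0,0,0,0,0],
  [1,0,0,0,0,0,0],
  [1,0,0,0,0,0,0],
])

```text
t: 31.4
eef_pos: [0.5368, -0.3211, 0.062]
ee_rot: [3.141, -0.0, -0.054]
force: [-0.6, -5.6, -2.4]
width: 0.0136
gripper_force: 50.0
```

Run:
```python
from h import *
go(.5446+.0613*-.020,-.1657-.020,.0615,-3.5)
```

```text
turn z 0.41 shift [  -1.7 -135.6    0.5] | tilt [ 1.7995e+02 -1.0000e-02] t 31.4 F [-0.6 -5.6 -2.4] w 13.6 g 50.0 q6 1.74
```

Emit:
servo_tool([
  [1,0,-5,0,0,0,0.4],
  [1,0,-9,0,0,0,0],
  [1,0,-10,0,0,0,0],
  [1,0,-10,0,0,0,0],
  [1,0,-10,0,0,0,0],
  [1,0,-10,0,0,0,0],
  [1,0,-10,0,0,0,0],
  [1,0,-10,0,0,0,0],
  [1,0,-10,0,0,0,0],
  [1,0,-10,0,0,0,0],
  [1,0,-10,0,0,0,0],
  [1,0,-10,0,0,0,0],
  [1,0,-6,0,0,0,0],
  [1,0,-4,0,0,0,0],
  [1,0,0,0,0,0,0],
  [1,0,0,0,0,0,0],
])

```text
t: 32.73
eef_pos: [0.5447, -0.1966, 0.062]
ee_rot: [3.141, -0.001, -0.06]
force: [2.3, -2.4, -4.3]
width: 0.0136
gripper_force: 50.0
```

Run:
```python
from h import *
go(.5446+.0613*-.020,-.1657-.020,.0615,-3.5)
```

```text
turn z 0.06 shift [ -2.  -10.8   0.5] | tilt [ 1.7998e+02 -4.0000e-02] t 32.73 F [ 2.3 -2.4 -4.3] w 13.6 g 50.0 q6 1.52
```

Emit:
servo_tool([
  [1,0,-3,0,0,0,0],
  [1,0,-3,0,0,0,0],
  [1,0,-3,0,0,0,0],
  [1,0,-2,0,0,0,0],
  [1,0,0,0,0,0,0],
  [1,0,0,0,0,0,0],
])

```text
t: 33.23
eef_pos: [0.5453, -0.1864, 0.062]
ee_rot: [3.141, -0.001, -0.06]
force: [3.9, -7.7, -4.9]
width: 0.0135
gripper_force: 50.0
```

Emit:
servo_tool([
  [1,0,-2,0,0,0,0],
  [1,0,-2,0,0,0,0],
  [1,0,0,0,0,0,0],
  [1,0,0,0,0,0,0],
])

```text
t: 33.57
eef_pos: [0.5454, -0.1862, 0.062]
ee_rot: [3.136, -0.0, -0.06]
force: [6.1, -31.8, -11.4]
width: 0.0137
gripper_force: 50.0
```

The stop is reached: the TCP stayed put and the force rose to 32 N. I'll relax, release and retreat.

Emit:
servo_tool([
  [1,0,3.5,0,0,0,0],
  [1,0,0,0,0,0,0],
  [-1,0,0,0,0,0,0],
  [-1,0,0,0,0,0,0],
  [-1,0,0,0,0,0,0],
  [-1,0,0,0,0,0,0],
  [-1,0,0,0,0,0,0],
  [-1,0,0,-20,0,0,0],
  [-1,0,0,-35,0,0,0],
  [-1,0,0,-35,0,0,0],
  [-1,0,0,-35,0,0,0],
  [-1,0,-30,0,0,0,0],
  [-1,0,-30,0,0,0,0],
  [-1,0,-30,0,0,0,0],
  [-1,0,-30,0,0,0,0],
  [-1,0,-30,0,0,0,0],
  [-1,0,-30,0,0,0,0],
  [-1,0,-30,0,0,0,0],
  [-1,0,0,0,0,0,0],
  [-1,0,0,0,0,0,0],
])

```text
t: 35.23
eef_pos: [0.5574, 0.0264, 0.1871]
ee_rot: [-3.141, 0.0, -0.057]
force: [-0.2, -0.2, 0.5]
width: 0.0876
gripper_force: 0.0
```

Run:
```python
from h import *
b=grab('top','t3.png')
c=b['color'][...,::-1][150:270,200:500].astype(float);c=np.clip((c/255)**.6*290,0,255).astype(np.uint8)
cv2.imwrite('pics/c11.png',cv2.resize(c,None,fx=2.6,fy=2.6,interpolation=cv2.INTER_CUBIC))
go(.54,0,.19)
for q in ['roundel','triangle','fid','clamp','jar']: print(q,rec(q,b,1))
```

```text
turn z -0.0 shift [-15.8  26.3  -3. ] | tilt [-1.8e+02  2.0e-02] t 35.28 F [ 1.1 -0.1 -0.1] w 87.4 g 0.0 q6 1.12
roundel [(0.64, array([ 0.8 , -0.01,  0.01]))]
triangle [(0.87, array([0.757, 0.134, 0.008]))]
fid [(0.95, array([0.253, 0.302, 0.021]))]
clamp [(0.73, array([ 0.774, -0.193,  0.015]))]
jar []
```

View pics/c11.png

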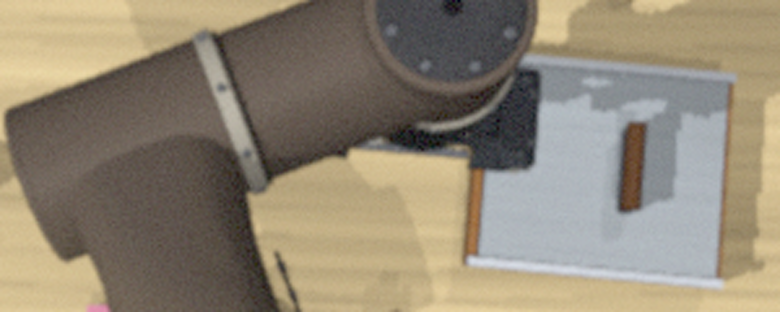

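The gate is shut: only the end wall shows at x≈475 in the crop. The arm is clear and hides part of the roundel.

```bash
python3 -c "
from station import arm
print(arm.job_done())"
```

```text
the job is handed in; nothing more can be done
None
```

Job handed in: I opened the gate to about 140 mm, put one short and one long block flat in the two empty bays, and shut the gate to its stop; the hand-in call returned no verdict.

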